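# Pop a box of staples out of the dispenser and stop it

### The arm

A 6-joint arm with a two-finger parallel gripper is mounted at the origin on the work surface; the furniture and walls round the work are solid. World frame = base frame: x ahead of the robot, y to its left, z up, the work surface at z = 0. Lengths are in mm, angles in rad, forces in N, time in s.
With the tool pointing down it reaches from about 375 to 925 mm from the base axis. Payload 5.7 kg.
Tool frame: the origin (TCP) lies on the front face of the gripper's body, between the roots of the fingers; the fingertips stand 73 mm ahead of it and the grasp point (between the pads) lies 54 mm ahead of it (env.tip_extent is the distance from the TCP to the fingertips, in mm); y points along the fingers, x is the direction in which the jaws open and shut, and the axes are right-handed (so a half turn about y gives the same grasp; the last joint's range is limited). The gripper opens to 85 mm and grips with 20 to 120 N. Pads are 22 mm wide; open, the fingers measure 114 mm over their backs; the gripper's body (76 mm by 85 mm) begins 54 mm behind the grasp point. The pads swing forward as they close: fully open they stand 13 mm farther back than shut.
Start: joints at [-1.396, 0.359, 1.51, -0, 1.272, -0.115], TCP at [171.443, -574.961, 303.867] pointing down, gripper open.
Joint ranges: [-2.97, 2.97], [-1.01, 2.36], [0.21, 2.38], [-0.96, 4.11], [0.2, 2.71], [-2.98, 2.98]. Speed limits (rad/s): [2.39, 2.39, 3.14, 3.14, 3.14, 3.14].

### API

Orientations are given as [roll, pitch, yaw] about the fixed x, y, z axes, in that order (R = Rz(yaw) Ry(pitch) Rx(roll)).
In Python, from cell import readout, eyes, env gives the robot as it stands.
- The arm moves only by the tool move_arm, never from a script. Its argument "rows" is a list of rows, each an object with "hand": the opening, from 0 (shut) to 1 (fully open); "delta_pos": the shift along the tool's x, y, z in m, a list of three; "rotation": the turn, a rotation vector about the tool's x, y, z in degrees, a list of three. In form: [{"hand": hand, "delta_pos": [tx, ty, tz], "rotation": [ax, ay, az]}, ...]. A call has 1 to 5 rows; each row is the pose to reach, as a shift and turn from the pose commanded when the call began, along the tool's axes at that moment; what a row does not reach only later rows make up. A row lasts 1/10 s, in which the tool goes at most 50 mm and 8.59 degrees, less where a joint would pass 70% of its speed; a pose out of reach is approached as far as the arm can. A call with a gripper value outside its range is refused whole. The fingers move at their own pace and stop on an object; the grip force is fixed at half the most. Time passes only in rows, so rows that repeat a pose let the fingers close. It gives the time, the measured TCP pose, the force and the opening at its end, in the units of the state.
- readout.get_obs(): the state, without advancing time (a new reading comes with each control period).
- eyes.capture(name): name is "scene" or "top" or "wrist"; returns a dict with "frame" (384x512x3 uint8, red, green, blue), "vertical_fov" (degrees; the focal length in pixels is half the picture's height over the tangent of half this angle, whatever the lens; pixels are square), "cx", "cy" (the principal point, pixels), "view" (4x4, takes a point from world to camera coordinates); the wrist camera has in their place "hand_eye" (4x4, takes a point from camera to tool coordinates, whose origin is the TCP and whose axes are the tool frame's). Camera axes: x right, y down, z forward; pixel columns grow to the right and rows downward; lengths in mm; the calibration is good to about 2 mm. A picture is of the moment at which its call begins: read the wrist's pose just before it. There is no depth.
- env.close_job(): hands the job in, once; it reports no verdict.
The state is a dict: "time": time; "joint_positions": joint angles; "joint_velocities": joint speeds; "tau": joint torques, N m; "ee_pos": TCP position; "eef_rot": TCP orientation; "wrist_force": force on the tool from outside, world axes, zero at the start; "ft_torque": the same for the moment, N m; "finger_gap": opening from 0.0 (shut) to 1.0 (fully open).
Only numpy, scipy, OpenCV 4.12 (cv2) and the standard library are available. Lean on these libraries where they do the work, as an engineer would, in place of code of your own. Each camera call takes 0.05 s, during which the arm holds its last target. There are 200 camera calls.

### The job

Get the box of staples out of the sloping dispenser with fingertips only: stand one finger in the chute below the box and with the other finger press the paddle beside the chute fully down, so that the box pops over the sill, slides against the waiting finger and is stopped before it runs off the open lower end. Do not squeeze or lift the box, and leave the spare box lying on the bench beside the chute alone. Finish while holding the paddle down with one finger and the box back with the other; someone will take it from there.

Things in the scene. Friction and masses are not known exactly. Their poses are not given: they have to be found in the camera images.
- dispenser: Fixed box dispenser: open aluminium chute, 63 mm wide outside, 240 mm long, on a grey stand, falling at 24 degrees. Origin on the bench under the chute's middle, z up; own +x is uphill, -x towards the open lower end, +y across. Side walls 4 mm thick, inner faces at y = +-27.5 mm, tops about 24 mm straight above the floor. Chute, sill and kicker are very slick; the stand does not move.
- stop_place (a point): On the chute floor at the middle of its width, x = -42 mm of the dispenser, 106 mm above the bench; the floor rises 0.445 mm per mm towards +x (125 mm above the bench at x = 0). The stopping finger belongs here, level with the paddle's middle, within 10 mm up or down the chute. A steel sill 4.5 mm high crosses the floor at x = 36 to 40 mm and holds the box above it.
- chute_end (a point): Middle of the chute floor's open lower edge, x = -96 mm of the dispenser, 82 mm above the bench. There is no stop here.
- paddle_top (a point): Centre of the paddle's level ribbed steel top, 26 mm along the chute by 44 mm across, on the chute's own -y side. At rest at x = -42, y = -64, z = 129 mm of the dispenser (y from -42 to -86). It goes straight down; fully down it is 13 mm above stop_place, so a second fingertip level with the one on the paddle clears the chute floor yet reaches well below the box's top.
- paddle (a joint): Paddle travel in m: 0 at rest, 0.010 fully down on its stop. Spring: 2 N to start, about 6 N fully down with the box's weight. Going down it raises a kicker bar under the box's lower edge by 0.8 mm per mm; at about 0.006 to 0.008 the box clears the sill and slides off downhill at once. Let go, it springs back.
- staples: The staple box in the dispenser: closed carton 50 x 85 x 30 mm, about 0.2 kg, lying in the chute above the sill. Origin at the centre of its underside, own y along its length (along the chute), z square to the floor. At the start its origin is at x = 79.5 mm of the dispenser, its lower end face leaning from x = 41 (bottom) to 29 mm (top). Once popped it slides about 60 mm to the finger.
- spare_staples: Spare staple box of the same kind and size (50 x 85 x 30 mm), lying loose on the bench beside the chute, on the side away from the paddle (+y of the dispenser), about 92 mm from the chute's middle line. Origin at the centre of its underside. To be left alone.

How it is judged (in metres and radians):
At the end, for the whole second after the job is handed in: The fingers hold the paddle at least 7 of its 10 mm down, and at the same time the box rests against a finger (over 0.15 N), at rest, in the chute, over the sill (at least 24 mm downhill of where it lay) and not past the lower end (value of joint paddle above 0.007 m and contact force between the fingers and paddle above 0.5 N and contact force between any of the fingers, the arm and staples above 0.15 N and linear speed of staples below 0.01 m/s and x of staples in the frame of dispenser between -0.055 and 0.055 m and y of staples in the frame of dispenser between -0.012 and 0.012 m and z of staples in the frame of dispenser above 0.095 m); the arm keeps its last pose, push and grip.
It fails at once if the box runs off the lower end of the chute (x of staples in the frame of dispenser below -0.055 m).
It fails at once if the box is lifted out of the chute (z of staples in the frame of dispenser above 0.195 m).
It fails at once if the box is squeezed or pressed hard (over 35 N) (contact force between the fingers and staples above 35 N).
It fails at once if the spare box is moved by more than 30 mm (distance of spare_staples from where it was at the start of the episode above 0.03 m).
It also fails if it takes over 29 s, if anything falls off the work surface, if the arm or the gripper's body presses on something with over 40 N, if the wrist force passes 120 N, or if a joint passes its speed limit or range.

## Working session

There is one attempt and no reset: what is moved stays moved. The work goes in short steps, Python scripts to look and compute and a tool call to move; the robot and the scene stay as the last step left them, time stands still between calls to the robot, and variables do not carry over. Pictures are saved under pics/ and viewed, on a budget of 10 in all, crops included, one or two more only if the job needs it, and the job is handed in when it is done.

Besides the shell and the picture viewer there is one more tool, called after ">>>" as name(argument=value, ...), one argument or row to a line, values as JSON. move_arm: Moves the arm, as the interface text tells. Its arguments: {"type":"object","properties":{"rows":{"type":"array","items":{"type":"object","properties":{"hand":{"type":"number"},"delta_pos":{"type":"array","items":{"type":"number"}},"rotation":{"type":"array","items":{"type":"number"}}}}}},"required":["rows"]}

```bash
ls; mkdir -p pics
python3 - <<'E'
from cell import readout, eyes, env
import cv2,numpy as np
print(readout.get_obs(), env.tip_extent)
ims=[]
for n in("scene","top"):
    c=eyes.capture(n); np.save(f"{n}.npy",c,allow_pickle=True)
    cv2.imwrite(f"pics/{n}.png",c["frame"][:,:,::-1]); print(n,c["vertical_fov"],c["cx"],c["cy"],np.round(c["view"],3).tolist())
E
```

```text
pics
{'time': 0.0, 'joint_positions': array([-1.39605148e+00,  3.59508826e-01,  1.51146660e+00,  3.11453321e-05,
        1.27249528e+00, -1.15123012e-01]), 'joint_velocities': array([-0.00077832,  0.00102078, -0.00047325, -0.00160103, -0.00045661,
       -0.0012076 ]), 'tau': array([ 8.33365702e-04, -5.27618802e+01, -2.78617913e+01, -6.54233736e-04,
        1.30832088e-02,  2.73119093e-05]), 'ee_pos': array([ 171.38513445, -574.41595479,  303.03818314]), 'eef_rot': array([-1.57055104,  0.00186221, -1.28093742]), 'wrist_force': array([-0.08623764, -0.43652239,  0.65887598]), 'ft_torque': array([ 0.02833663, -0.00199976,  0.01104993]), 'finger_gap': 0.9990080964008565} 72.6
scene 48.813303141215684 250.4902682772865 188.29967252604916 [[-0.463, -0.886, 0.023, 441.593], [-0.573, 0.279, -0.77, 256.579], [0.676, -0.37, -0.637, 740.085], [0.0, 0.0, 0.0, 1.0]]
top 46.470203955687225 259.4516068116421 198.36039213125548 [[0.025, -1.0, -0.006, 290.907], [-0.995, -0.024, -0.1, 438.236], [0.1, 0.008, -0.995, 937.588], [0.0, 0.0, 0.0, 1.0]]
```

View pics/scene.png

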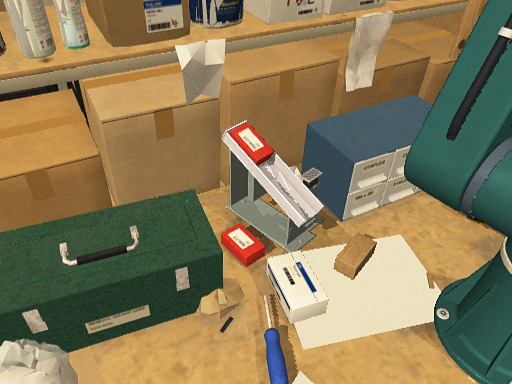

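View pics/top.png

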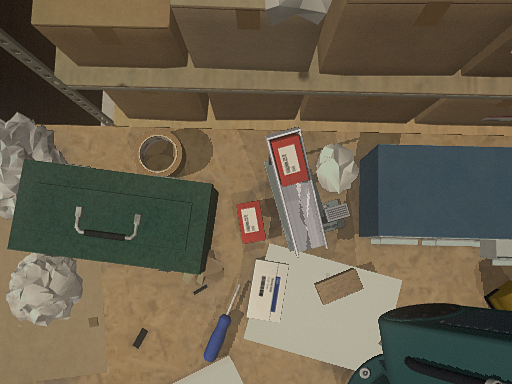

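The top view shows the chute running from about (310,250) (lower end) to (284,132) (upper end), with the paddle at (335,212), the spare box at (251,222) and the blue cabinet from column 360. I'll zoom in for exact corners.

Run:
```python
import numpy as np,cv2
t=np.load("top.npy",allow_pickle=True).item()["frame"];s=np.load("scene.npy",allow_pickle=True).item()["frame"]
a=cv2.resize(t[120:265,255:355],None,fx=4,fy=4,interpolation=cv2.INTER_CUBIC)
b=cv2.resize(s[115:260,218:318],None,fx=4,fy=4,interpolation=cv2.INTER_CUBIC)
for im,(x0,y0) in((a,(255,120)),(b,(218,115))):
    for k in range(0,100,20): cv2.putText(im,str(x0+k),(4*k,10),0,.35,(0,255,0)); cv2.line(im,(4*k,12),(4*k,18),(0,255,0))
    for k in range(0,145,20): cv2.putText(im,str(y0+k),(0,4*k+4),0,.35,(0,255,0))
cv2.imwrite("pics/zoom.png",np.hstack([a,b])[:,:,::-1])
```

```text
(no output)
```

View pics/zoom.png

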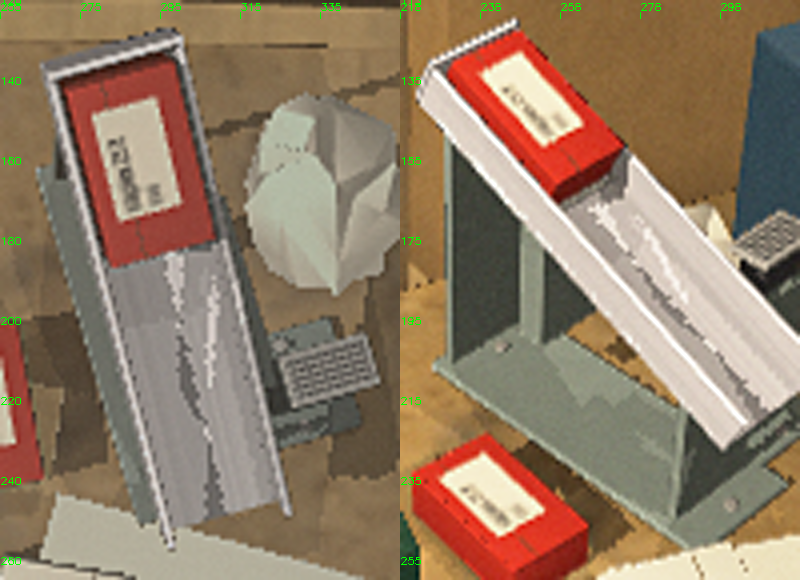

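The zoom gives the carton's top-face corners in both views and the paddle's corners in the top view. I'll fit the dispenser pose (x, y, yaw) to these known points.

```bash
cat > h.py <<'E'
import numpy as np
C={n:np.load(n+".npy",allow_pickle=True).item() for n in("scene","top")}
def K(c): return 192/np.tan(np.radians(c["vertical_fov"])/2)
def proj(n,P):
    c=C[n];V=c["view"];q=np.atleast_2d(P)@V[:3,:3].T+V[:3,3]
    return q[:,:2]/q[:,2:]*K(c)+[c["cx"],c["cy"]]
def ray(n,px,z):
    c=C[n];V=c["view"];R=V[:3,:3];o=-R.T@V[:3,3]
    d=R.T@np.array([(px[0]-c["cx"])/K(c),(px[1]-c["cy"])/K(c),1]);return o+d*(z-o[2])/d[2]
def W(p,P):
    c,s=np.cos(p[2]),np.sin(p[2]);P=np.atleast_2d(P)
    return np.c_[p[0]+c*P[:,0]-s*P[:,1],p[1]+s*P[:,0]+c*P[:,1],P[:,2]]
E
python3 - <<'E'
from h import *
from scipy.optimize import least_squares
a=np.radians(24);bx=lambda l,y:[79.5+l*np.cos(a)-30*np.sin(a),y,160.4+l*np.sin(a)+30*np.cos(a)]
T=lambda X,Y:[255+X/4,120+Y/4]
S=lambda X,Y:[218+(X-400)/4,115+Y/4]
B=[bx(-42.5,25),bx(-42.5,-25),bx(42.5,25),bx(42.5,-25)]
pd=[[-42+13,-42,129],[-29,-86,129],[-55,-86,129],[-55,-42,129]]
obs=[("top",np.array(B+pd),np.array([T(110,267),T(217,238),T(63,85),T(177,55),T(278,357),T(365,335),T(380,380),T(290,407)])),
("scene",np.array(B),np.array([S(556,190),S(625,148),S(450,70),S(520,33)]))]
f=lambda p:np.concatenate([(proj(n,W(p,P))-o).ravel() for n,P,o in obs])
r=least_squares(f,[600,20,.2],x_scale=[100,100,.1]);p=r.x;print(p,np.round(r.fun.reshape(-1,2),1).tolist());np.save("p.npy",p)
for n in("top","scene"): 
    sub=[o for o in obs if o[0]==n];g=lambda q:np.concatenate([(proj(m,W(q,P))-o).ravel() for m,P,o in sub]);print(n,least_squares(g,p,x_scale=[100,100,.1]).x)
print("paddle ray",ray("top",T(328,370),129),"fit",W(p,[-42,-64,129]))
print("TCP goal",W(p,[-42,-32,0]),"tool yaw",p[2]-np.pi/2)
# cabinet: scene nearest top-left corner & top-view
print("cab top z guesses",[ (z,ray("top",(360,237),z).round(),ray("top",(377,145),z).round(),ray("scene",(343,170),z).round(), ray("scene",(307,127),z).round()) for z in(100,140,180)])
E
```

```text
[4.18206289e+02 2.26470601e+02 3.01555097e-01] [[0.1, 0.2], [-0.3, 0.0], [0.4, 1.2], [-0.8, 1.0], [-0.7, -0.3], [-0.3, -1.1], [-0.1, 0.8], [0.2, 0.4], [0.3, -1.4], [0.3, -0.8], [-0.2, -1.9], [-0.0, -1.4]]
top [4.18926681e+02 2.26307535e+02 2.94580498e-01]
scene [4.13984925e+02 2.28697995e+02 3.04957475e-01]
paddle ray [396.88733059 152.61427525 129.        ] fit [[397.10985829 152.88432126 129.        ]]
TCP goal [[387.60568263 183.44034596   0.        ]] tool yaw -1.2692412300846638
cab top z guesses [(100, array([352., 103., 100.]), array([536.,  69., 100.]), array([411.,  56., 100.]), array([597.,  27., 100.])), (140, array([351., 111., 140.]), array([527.,  79., 140.]), array([371.,  94., 140.]), array([544.,  68., 140.])), (180, array([351., 120., 180.]), array([518.,  90., 180.]), array([331., 133., 180.]), array([490., 109., 180.]))]
```

>>> move_arm(
  rows=[
    {"hand": 0.6, "delta_pos": [-0.028, 0, 0.035], "rotation": [0, 0, 0]},
    {"hand": 0.6, "delta_pos": [-0.056, 0, 0.07], "rotation": [0, 0, 0]},
    {"hand": 0.6, "delta_pos": [-0.085, 0, 0.106], "rotation": [0, 0, 0]},
    {"hand": 0.6, "delta_pos": [-0.114, 0, 0.142], "rotation": [0, 0, 0]},
    {"hand": 0.6, "delta_pos": [-0.142, 0, 0.178], "rotation": [0, 0, 0]},
  ],
)

```text
time: 0.6
ee_pos: [301.9, -386.1, 303.6]
eef_rot: [-1.571, 0.001, -1.282]
wrist_force: [1.4, -0.9, -0.2]
finger_gap: 0.595
```

>>> move_arm(
  rows=[
    {"hand": 0.6, "delta_pos": [-0.028, 0, 0.035], "rotation": [0, 0, 0]},
    {"hand": 0.6, "delta_pos": [-0.056, 0, 0.07], "rotation": [0, 0, 0]},
    {"hand": 0.6, "delta_pos": [-0.085, 0, 0.106], "rotation": [0, 0, 0]},
    {"hand": 0.6, "delta_pos": [-0.114, 0, 0.142], "rotation": [0, 0, 0]},
    {"hand": 0.6, "delta_pos": [-0.142, 0, 0.178], "rotation": [0, 0, 0]},
  ],
)

```text
time: 1.1
ee_pos: [432.0, -199.2, 303.8]
eef_rot: [-1.571, 0.0, -1.281]
wrist_force: [1.4, 0.1, 0.4]
finger_gap: 0.603
```

>>> move_arm(
  rows=[
    {"hand": 0.6, "delta_pos": [-0.045, 0, 0.008], "rotation": [0, 0, 0]},
    {"hand": 0.6, "delta_pos": [-0.09, 0, 0.016], "rotation": [0, 0, 0]},
    {"hand": 0.6, "delta_pos": [-0.135, 0, 0.025], "rotation": [0, 0, 0]},
    {"hand": 0.6, "delta_pos": [-0.18, 0, 0.033], "rotation": [0, 0, 0]},
    {"hand": 0.6, "delta_pos": [-0.22, 0, 0.04], "rotation": [0, 0, 0]},
  ],
)

```text
time: 1.6
ee_pos: [406.0, 23.2, 303.8]
eef_rot: [-1.571, 0.001, -1.281]
wrist_force: [0.7, 0.1, 0.1]
finger_gap: 0.599
```

>>> move_arm(
  rows=[
    {"hand": 0.6, "delta_pos": [-0.04, 0, 0.007], "rotation": [0, 0, 0]},
    {"hand": 0.6, "delta_pos": [-0.08, 0, 0.014], "rotation": [0, 0, 0]},
    {"hand": 0.6, "delta_pos": [-0.12, 0, 0.022], "rotation": [0, -0.4, 0]},
    {"hand": 0.6, "delta_pos": [-0.159, 0, 0.03], "rotation": [0, -0.7, 0]},
    {"hand": 0.6, "delta_pos": [-0.159, 0, 0.03], "rotation": [0, -0.7, 0]},
  ],
)

```text
time: 2.1
ee_pos: [389.4, 185.9, 303.9]
eef_rot: [-1.57, 0.002, -1.264]
wrist_force: [-1.2, -0.3, 0.1]
finger_gap: 0.603
```

Run:
```python
from cell import readout, eyes
import cv2,numpy as np
from h import *
o=readout.get_obs();print(o["ee_pos"],o["eef_rot"],o["finger_gap"],o["wrist_force"])
ims=[]
w=eyes.capture("wrist");s=eyes.capture("scene");np.save("wrist.npy",w,allow_pickle=True)
from scipy.spatial.transform import Rotation as Ro
R=Ro.from_euler("xyz",o["eef_rot"]).as_matrix();p=np.load("p.npy")
M=np.linalg.inv(w["hand_eye"]);P=W(p,[[-42,0,106],[-42,-64,129],[-29,-42,129],[-29,-86,129],[-55,-86,129],[-55,-42,129],[-96,0,82],[28.5,25,170.5],[28.5,-25,170.5],[-96,31.5,106],[-96,-31.5,106]])
f=192/np.tan(np.radians(w["vertical_fov"])/2)
q=((P-o["ee_pos"])@R)@M[:3,:3].T+M[:3,3];uv=q[:,:2]/q[:,2:]*f+[w["cx"],w["cy"]];print(uv.round(0).tolist())
im=w["frame"][:,:,::-1].copy()
for u in uv: cv2.circle(im,tuple(int(round(v*1)) for v in u),2,(0,255,0),1)
z=cv2.resize(s["frame"][110:250,200:340,::-1],(384,384),interpolation=cv2.INTER_CUBIC)
cv2.imwrite("pics/w1.png",cv2.resize(np.hstack([im,z]),(800,343)))
```

```text
[389.43103845 185.86771583 303.87453721] [-1.57036344  0.00189142 -1.26385665] 0.6025033956191919 [-1.19887505 -0.32323304  0.13173376]
[[215.0, 183.0], [298.0, 191.0], [269.0, 174.0], [328.0, 175.0], [326.0, 208.0], [268.0, 208.0], [219.0, 233.0], [157.0, 94.0], [244.0, 94.0], [180.0, 244.0], [254.0, 244.0]]
```

View pics/w1.png

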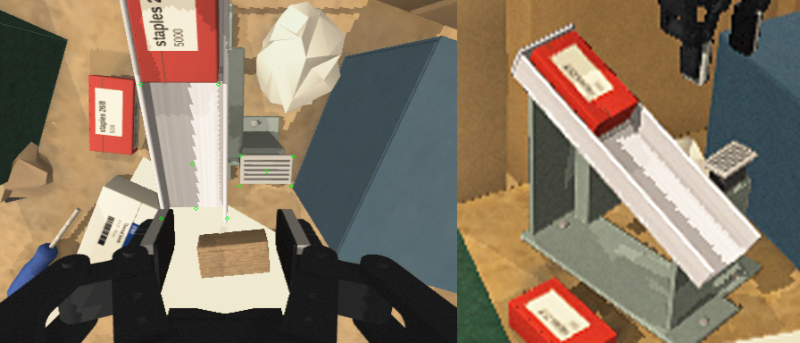

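>>> move_arm(
  rows=[
    {"hand": 0.6, "delta_pos": [0.0018, 0.02, -0.0024], "rotation": [0, 0.3, 0]},
    {"hand": 0.6, "delta_pos": [0.0018, 0.045, -0.0024], "rotation": [0, 0.3, 0]},
    {"hand": 0.6, "delta_pos": [0.0018, 0.07, -0.0024], "rotation": [0, 0.3, 0]},
    {"hand": 0.6, "delta_pos": [0.0018, 0.087, -0.0024], "rotation": [0, 0.3, 0]},
    {"hand": 0.6, "delta_pos": [0.0018, 0.087, -0.0024], "rotation": [0, 0.3, 0]},
  ],
)

```text
time: 2.7
ee_pos: [387.0, 177.8, 215.0]
eef_rot: [-1.576, -0.0, -1.276]
wrist_force: [-0.4, -0.9, 0.4]
finger_gap: 0.603
```

```bash
cat > look.py <<'E'
from cell import readout, eyes
import cv2,numpy as np,sys
from h import *
o=readout.get_obs();p=np.load("p.npy");d=o["ee_pos"][:2]-p[:2];c,s=np.cos(p[2]),np.sin(p[2])
print("time",o["time"],o["ee_pos"],o["eef_rot"],o["finger_gap"],o["wrist_force"].round(2),"TCP in dispenser",c*d[0]+s*d[1],-s*d[0]+c*d[1])
w=eyes.capture("wrist");s=eyes.capture("scene")
z=cv2.resize(s["frame"][110:250,200:340,::-1],(384,384),interpolation=cv2.INTER_CUBIC)
cv2.imwrite(f"pics/{sys.argv[1]}.png",cv2.resize(np.hstack([w["frame"][:,:,::-1],z]),(800,343)))
E
python3 look.py w2
```

```text
time 2.7 [387.04144771 177.76213964 215.03971034] [-1.57604581e+00 -2.11275404e-04 -1.27614691e+00] 0.6031084673737003 [-0.37 -0.9   0.35] TCP in dispenser -44.225232709686765 -37.25440077113572
```

View pics/w2.png

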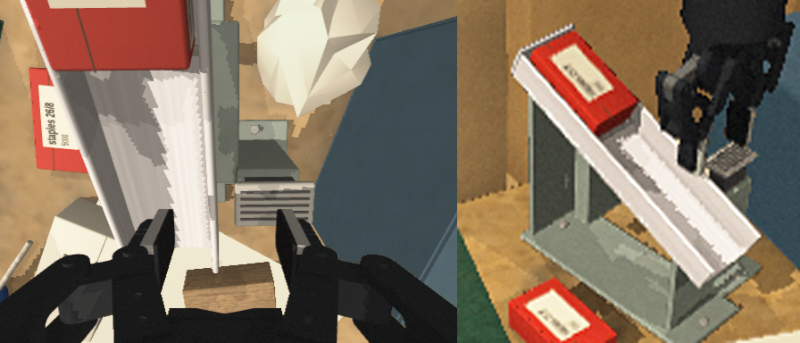

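>>> move_arm(
  rows=[
    {"hand": 0.6, "delta_pos": [0, 0, 0], "rotation": [0, 0, 0]},
    {"hand": 0.6, "delta_pos": [0, 0, 0], "rotation": [0, 0, 0]},
  ],
)

```text
time: 3.0
ee_pos: [389.2, 179.6, 217.9]
eef_rot: [-1.569, -0.0, -1.275]
wrist_force: [-0.1, -0.6, 0.3]
finger_gap: 0.599
```

>>> move_arm(
  rows=[
    {"hand": 0.6, "delta_pos": [-0.004, 0.0, 0], "rotation": [0, -0.3, 0]},
    {"hand": 0.6, "delta_pos": [-0.004, 0.004, 0], "rotation": [0, -0.3, 0]},
    {"hand": 0.6, "delta_pos": [-0.004, 0.008, 0], "rotation": [0, -0.3, 0]},
    {"hand": 0.6, "delta_pos": [-0.004, 0.01, 0], "rotation": [0, -0.3, 0]},
    {"hand": 0.6, "delta_pos": [-0.004, 0.01, 0], "rotation": [0, -0.3, 0]},
  ],
)

```text
time: 3.5
ee_pos: [386.9, 183.5, 206.5]
eef_rot: [-1.572, 0.0, -1.269]
wrist_force: [0.2, 0.0, -0.5]
finger_gap: 0.6
```

```bash
python3 look.py w3
```

```text
time 3.5 [386.93641796 183.48383092 206.47235133] [-1.57186397e+00  1.01671225e-04 -1.26858185e+00] 0.5995004482359503 [ 0.24  0.01 -0.49] TCP in dispenser -42.62614935561174 -31.759701983591704
```

View pics/w3.png

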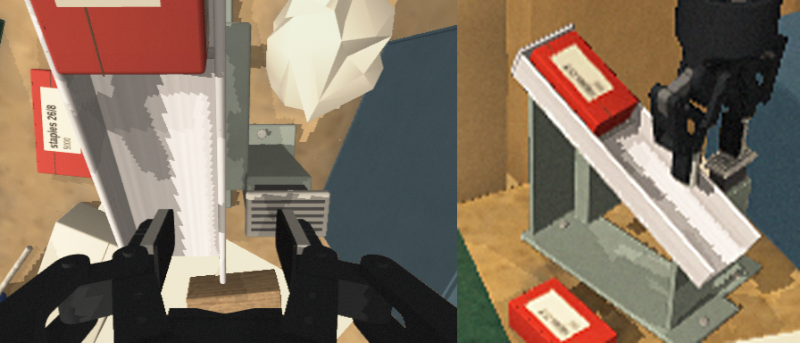

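The images show one finger between the chute walls and the other over the paddle. I'll go down gently and watch the force.

>>> move_arm(
  rows=[
    {"hand": 0.6, "delta_pos": [0, 0.0015, 0], "rotation": [0, 0, 0]},
    {"hand": 0.6, "delta_pos": [0, 0.003, 0], "rotation": [0, 0, 0]},
    {"hand": 0.6, "delta_pos": [0, 0.0045, 0], "rotation": [0, 0, 0]},
    {"hand": 0.6, "delta_pos": [0, 0.006, 0], "rotation": [0, 0, 0]},
    {"hand": 0.6, "delta_pos": [0, 0.006, 0], "rotation": [0, 0, 0]},
  ],
)

```text
time: 4.1
ee_pos: [387.1, 183.5, 200.7]
eef_rot: [-1.571, 0.0, -1.269]
wrist_force: [0.0, -0.1, 0.5]
finger_gap: 0.604
```

>>> move_arm(
  rows=[
    {"hand": 0.6, "delta_pos": [0, 0.001, 0], "rotation": [0, 0, 0]},
    {"hand": 0.6, "delta_pos": [0, 0.002, 0], "rotation": [0, 0, 0]},
    {"hand": 0.6, "delta_pos": [0, 0.003, 0], "rotation": [0, 0, 0]},
    {"hand": 0.6, "delta_pos": [0, 0.003, 0], "rotation": [0, 0, 0]},
  ],
)

```text
time: 4.5
ee_pos: [387.4, 183.6, 198.0]
eef_rot: [-1.571, 0.0, -1.269]
wrist_force: [-0.1, 0.1, 2.6]
finger_gap: 0.599
```

Contact shows at TCP z≈198 with 2.6 N. I'll press on.

>>> move_arm(
  rows=[
    {"hand": 0.6, "delta_pos": [0, 0.002, 0], "rotation": [0, 0, 0]},
    {"hand": 0.6, "delta_pos": [0, 0.004, 0], "rotation": [0, 0, 0]},
    {"hand": 0.6, "delta_pos": [0, 0.006, 0], "rotation": [0, 0, 0]},
    {"hand": 0.6, "delta_pos": [0, 0.008, 0], "rotation": [0, 0, 0]},
    {"hand": 0.6, "delta_pos": [0, 0.008, 0], "rotation": [0, 0, 0]},
  ],
)

```text
time: 5.0
ee_pos: [387.4, 183.5, 189.8]
eef_rot: [-1.571, 0.0, -1.269]
wrist_force: [-0.7, 0.3, 5.6]
finger_gap: 0.6
```

```bash
python3 look.py w4
```

```text
time 5.0 [387.38711332 183.53788925 189.82243402] [-1.57071617e+00  7.66203124e-05 -1.26876618e+00] 0.5997757618580835 [-0.69  0.34  5.57] TCP in dispenser -42.17973565073406 -31.84194198996903
```

View pics/w4.png

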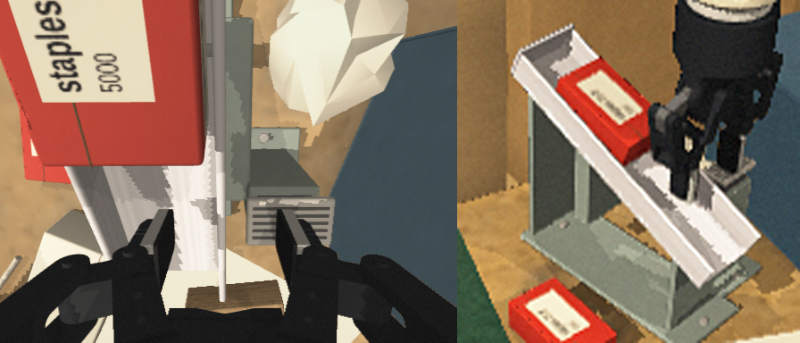

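The box has just popped and is sliding towards the finger. I'll press slightly further, to seat the paddle on its stop, and let the box come to rest.

>>> move_arm(
  rows=[
    {"hand": 0.6, "delta_pos": [0, 0.001, 0], "rotation": [0, 0, 0]},
    {"hand": 0.6, "delta_pos": [0, 0.0015, 0], "rotation": [0, 0, 0]},
    {"hand": 0.6, "delta_pos": [0, 0.0015, 0], "rotation": [0, 0, 0]},
    {"hand": 0.6, "delta_pos": [0, 0.0015, 0], "rotation": [0, 0, 0]},
    {"hand": 0.6, "delta_pos": [0, 0.0015, 0], "rotation": [0, 0, 0]},
  ],
)

```text
time: 5.6
ee_pos: [387.3, 183.5, 188.6]
eef_rot: [-1.571, 0.0, -1.268]
wrist_force: [-2.0, -1.8, 8.0]
finger_gap: 0.601
```

```bash
python3 look.py w5
```

```text
time 5.6 [387.25213558 183.50708515 188.63694014] [-1.57074529e+00  1.01670365e-06 -1.26842027e+00] 0.6013372069817882 [-2.05 -1.79  7.98] TCP in dispenser -42.31777161297269 -31.83126694437293
```

View pics/w5.png

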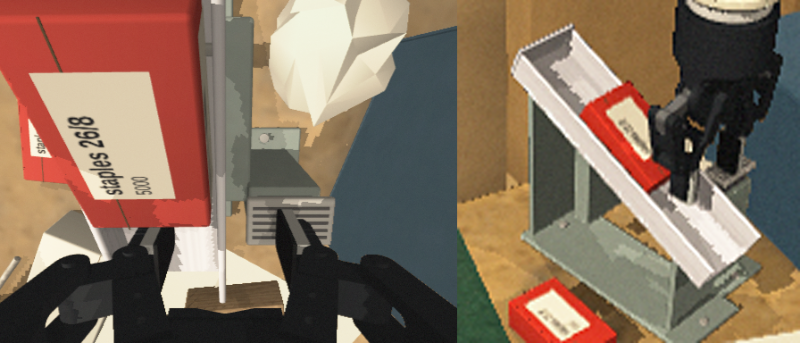

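The box has reached the finger. I'll hold for a second, then check that it's at rest and where it lies.

>>> move_arm(
  rows=[
    {"hand": 0.6, "delta_pos": [0, 0.0005, 0], "rotation": [0, 0, 0]},
    {"hand": 0.6, "delta_pos": [0, 0.0005, 0], "rotation": [0, 0, 0]},
    {"hand": 0.6, "delta_pos": [0, 0.0005, 0], "rotation": [0, 0, 0]},
    {"hand": 0.6, "delta_pos": [0, 0.0005, 0], "rotation": [0, 0, 0]},
    {"hand": 0.6, "delta_pos": [0, 0.0005, 0], "rotation": [0, 0, 0]},
  ],
)

```text
time: 6.2
ee_pos: [387.3, 183.5, 188.5]
eef_rot: [-1.571, -0.0, -1.268]
wrist_force: [-3.6, -1.6, 13.9]
finger_gap: 0.597
```

```bash
cp pics/w5.png a.png; python3 look.py w6
cat > rest.py <<'E'
from cell import eyes,readout
import cv2,numpy as np,time
a=eyes.capture("wrist")["frame"].astype(int)
for i in range(8): b=eyes.capture("wrist")["frame"].astype(int)
print("wrist change over 0.4 s",np.abs(a-b).mean(),(np.abs(a-b).max(2)>40).sum(),readout.get_obs()["wrist_force"])
E
python3 rest.py
```

```text
time 6.2 [387.27556945 183.49980302 188.50896479] [-1.57057762e+00 -1.00795565e-04 -1.26833274e+00] 0.597323542326437 [-3.58 -1.61 13.92] TCP in dispenser -42.29755801140634 -31.84518045843566
wrist change over 0.4 s 1.6000891791449652 0 [-4.48622351 -1.03673322 13.0670232 ]
```

View pics/w6.png

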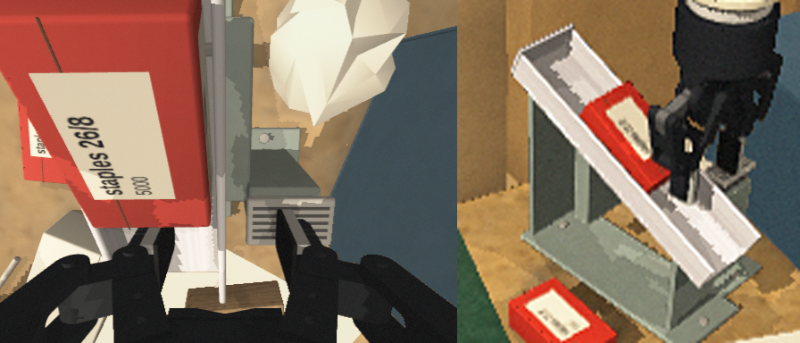

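The paddle is on its stop: force rose to 14 N without further travel. The box is at rest against the finger, over the sill, so I'm handing in.

```bash
python3 -c "
from cell import env,readout
env.close_job();o=readout.get_obs();print(o['time'],o['ee_pos'],o['wrist_force'])"
```

```text
the job is handed in; nothing more can be done
the job is handed in; nothing more can be done
```

The box is out over the sill and resting against the finger in the chute, and the other finger is holding the paddle down. The job was handed in after about 7 s of robot time.

- **Locating:** I fitted the dispenser's pose from box and paddle corners in the top and scene views, within about 2 px. The wrist camera agreed from close by.
- **Stopping finger:** The fingers were lowered within about 0.5 mm of the target, stop_place along the chute and the paddle's middle. That uses the measured tool position in the fitted frame.
- **Paddle:** It met the finger at a tool height of about 198 mm and stopped at 188.5 mm, so it went down about 9.5 mm. Past that the force rose from 8 to about 14 N with almost no further travel (0.1 mm), so I take it to be on its stop.
- **Box:** It popped and slid down to the finger. Wrist pictures over 0.4 s showed no visible movement. I judged its contact with the finger from the pictures and from the roughly 4 N sideways force at the wrist, since I can't measure it directly.
- **Spare box:** The scene pictures show no visible movement and nothing went near it. I didn't measure its position again.

No check failed. The tool was up to 5 mm off target when I read it before a move had settled, and I corrected that before touching the paddle.

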